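# Rack the dent-pulling tabs by size

## Task

Put the four green dent-pulling tabs back on the white rack in order of size, one upright on the middle of each ring mark: the tab with the smallest foot on the mark next to the red end, then each next larger one in turn, the largest at the grey end. Leave the spray bottle and the black disc where they are.

Things in the scene. Friction and masses are not known exactly. Their poses are not given: they have to be found in the camera images.
- tab_28: The smallest of four green plastic dent-pulling tabs, upright on the 4 mm thick black mat: round foot 28 mm across, 5 mm thick, thin stem, and on top a round grip head 18 mm across, from 30 to 46 mm above the underside. The tabs differ only in foot width. Origin: centre of the underside; z up along the stem. Take it from above by the head. 20 to 60 g.
- tab_38: The second smallest of four green plastic dent-pulling tabs, upright on the 4 mm thick black mat: round foot 38 mm across, 5 mm thick, thin stem, and on top a round grip head 18 mm across, from 30 to 46 mm above the underside. The tabs differ only in foot width. Origin: centre of the underside; z up along the stem. Take it from above by the head. 20 to 60 g.
- tab_48: The second largest of four green plastic dent-pulling tabs, upright on the 4 mm thick black mat: round foot 48 mm across, 5 mm thick, thin stem, and on top a round grip head 18 mm across, from 30 to 46 mm above the underside. The tabs differ only in foot width. Origin: centre of the underside; z up along the stem. Take it from above by the head. 20 to 60 g.
- tab_58: The largest of four green plastic dent-pulling tabs, upright on the 4 mm thick black mat: round foot 58 mm across, 5 mm thick, thin stem, and on top a round grip head 18 mm across, from 30 to 46 mm above the underside. The tabs differ only in foot width. Origin: centre of the underside; z up along the stem. Take it from above by the head. 20 to 60 g.
- rack: White storage plate fixed on the bench, 80 mm (x) by 370 mm (y), top at z = 8 mm; 14 mm high lip along its far (+x) edge, an 8 mm high end block on each end, one red, one grey. Origin: underside, mid-row; y runs along the row. Four identical flat marks (black ring 66 mm across with a 12 mm dot in its middle) at x = 0, y = -112.5, -37.5, +37.5, +112.5 mm.
- red_end: Red plastic end block, 50 x 18 mm and 8 mm high, fixed on top of the rack at one of its two ends (y = +170 or -170 mm in the rack's frame; the other end has a like block in grey). It shows at which end of the row the set begins. Origin: centre of its underside, at the plate's top.
- spray_bottle: Bystander: clear spray bottle with a white top standing upright, 38 mm across, 120 mm high, loose. Origin: centre of the underside. To be left alone.
- flange_disc: Bystander: black moulded disc with a hub, 55 mm across, 19 mm high, lying loose on the bench. Origin: centre of the underside. To be left alone.
Mind the look-alikes: they are no part of the job. What is shaped like the tab_38 but blue or purple is not meant.

How it is judged:
By the outcome, as a careful person would: the job done as asked, in the order asked, and still so for the second after the job is handed in, with the robot touching nothing.
It also fails if it takes over 99 s, if anything falls off the work surface, if the arm or the gripper's body presses on something with over 40 N, if the wrist force passes 120 N, or if a joint passes its speed limit or range.

## Robot

A 7-joint arm with a two-finger parallel gripper is mounted at the origin on a cart in front of the work surface, level with it; the furniture and walls round the work are solid. World frame = base frame: x ahead of the robot, y to its left, z up, the work surface at z = 0. Lengths are in m, angles in rad, forces in N, time in s.
With the tool pointing down it reaches from about 0.425 to 1.025 m from the base axis. Payload 9.4 kg.
Tool frame: the origin (TCP) lies on the centre line of the jaws, within the pads' length; the fingertips stand 8 mm ahead of it and the grasp point (between the pads) lies 11 mm behind it (bot.tip_reach is the distance from the TCP to the fingertips, in m); z points along the fingers, y is the line along which they close (so a half turn about z gives the same grasp; the last joint's range is limited). The gripper opens to 93 mm and grips with 3 to 60 N. Pads are 15 mm wide; open, the fingers measure 128 mm over their backs; the gripper's body (75 mm by 188 mm) begins 65 mm behind the grasp point.
Start: joints at [-1.259, 0.599, -0.003, 1.599, 0.002, 0.943, -0.08], TCP at [0.275, 0.671, 0.227] pointing down, gripper open.
Joint ranges: [-2.57, 2.57], [-0.35, 1.97], [-1.29, 1.29], [0.11, 2.56], [-1.05, 4.19], [0.11, 1.86], [-2.63, 2.63]. Speed limits (rad/s): [2.22, 2.22, 3.01, 3.01, 3.14, 3.14, 3.14].

## Interface

Orientations are given as a 3x3 rotation matrix whose columns are the frame's x, y, z axes.
In Python, from workcell import bot, vision, spotter gives the robot as it stands.
- The arm moves only by the tool servo_tool, never from a script. Its argument "moves" is a list of rows, each an object of numbers: "tx", "ty", "tz": the shift along the tool's x, y, z in mm; "spin": the turn about the tool's z in degrees; "hand": the gripper's target within -1 to 1 (fully open at 1, half-way at 0, shut at -1). A call has 1 to 20 rows; each row is the pose to reach, as a shift and turn from the pose commanded when the call began, along the tool's axes at that moment; what a row does not reach only later rows make up. A row lasts 1/8 s, in which the tool goes at most 62.5 mm and 10.7 degrees, less where a joint would pass 70% of its speed; a pose out of reach is approached as far as the arm can. A call with a gripper value outside its range is refused whole. The fingers move at their own pace and stop on an object; the grip force is fixed at half the most. Time passes only in rows, so rows that repeat a pose let the fingers close. It gives the time, the measured TCP pose, the force, the opening and the grip force at its end, in the units of the state.
- bot.state(): the state, without advancing time (a new reading comes with each control period).
- vision.get_image(name): name is "side" or "top"; returns a dict with "frame" (480x640x3 uint8, red, green, blue), "fx", "fy", "cx", "cy" (pixels), "R" (3x3) and "t" (3): a world point X has camera coordinates R X + t. Camera axes: x right, y down, z forward; pixel columns grow to the right and rows downward; lengths in m; the calibration is good to about 2 mm. A picture is of the moment at which its call begins. There is no depth.
- bot.job_done(): hands the job in; it is judged then, once.
Trained networks look in a picture, given as the dict that the camera call returned (one of the last four; its "shot" number tells which), for a name from the list of things; names that differ only in an ending like _2 or _b are one class to them, and where a whole thing is asked for, a point or a joint stands for the part that bears it (a point fixed in the world has none). Each returns a list of dicts, best first, with "score" (0 to 1); they miss things now and then, are a little off and sometimes report something else, mostly with a low value. They report only what shows in the picture. A call takes as long as a camera call. They do not tell look-alikes from the thing itself.
- spotter.search_frame(picture, target): "box" ([centre column, centre row, width, height] in pixels, round what is visible of it).
- spotter.masks_of(picture, target): "mask" (480x640 bool, what is visible of it) and "box" ([centre column, centre row, width, height] in pixels, round what is visible of it).
- spotter.landmark_of(picture, target): "point" ([row, column] in pixels: a listed point, or the origin of a listed thing).
The state is a dict: "time_s": time; "joint_pos": joint angles; "qvel": joint speeds; "tau": joint torques, N m; "ee_pos": TCP position; "orientation": TCP orientation; "wrist_force": force on the tool from outside, world axes, zero at the start; "moment": the same for the moment, N m; "gripper_width": finger opening in m; "gripper_force": force on a finger pad.
Only numpy, scipy, OpenCV 4.12 (cv2) and the standard library are available. Lean on these libraries where they do the work, as an engineer would, in place of code of your own. Each camera call takes 0.05 s, during which the arm holds its last target. There are 200 camera calls.

## Working session

There is one attempt and no reset: what is moved stays moved. The work goes in short steps, Python scripts to look and compute and a tool call to move; the robot and the scene stay as the last step left them, time stands still between calls to the robot, and variables do not carry over. Pictures are saved under pics/ and viewed, at most 14 in all, crops included, and the job is handed in when it is done.

Besides the shell and the picture viewer there is one more tool, called after ">>>" by a JSON object that holds its "method" and its "body", one argument or row to a line. servo_tool: Moves the arm, as the interface text tells. Its arguments: {"type":"object","properties":{"moves":{"type":"array","items":{"type":"object","properties":{"tx":{"type":"number"},"ty":{"type":"number"},"tz":{"type":"number"},"spin":{"type":"number"},"hand":{"type":"number"}}}}},"required":["moves"]}

```bash
mkdir -p pics; cat > h.py <<'E'
import numpy as np, cv2
from workcell import bot, vision, spotter
def save(p,n,crop=None,s=1):
    f=p["frame"]
    if crop: r0,r1,c0,c1=crop; f=f[r0:r1,c0:c1]
    cv2.imwrite("pics/"+n,cv2.resize(f,None,fx=s,fy=s,interpolation=cv2.INTER_CUBIC)[:,:,::-1])
def onplane(p,col,row,z):
    d=p["R"].T@np.array([(col-p["cx"])/p["fx"],(row-p["cy"])/p["fy"],1]); c=-p["R"].T@p["t"]
    return c+d*(z-c[2])/d[2]
def proj(p,X):
    q=p["R"]@np.array(X)+p["t"]; return p["fx"]*q[0]/q[2]+p["cx"],p["fy"]*q[1]/q[2]+p["cy"]
def tri(obs):
    A=np.zeros((3,3));b=np.zeros(3)
    for p,c,r in obs:
        o=-p["R"].T@p["t"]; d=p["R"].T@np.array([(c-p["cx"])/p["fx"],(r-p["cy"])/p["fy"],1]); d/=np.linalg.norm(d)
        M=np.eye(3)-np.outer(d,d);A+=M;b+=M@o
    return np.linalg.solve(A,b)
E
python3 - <<'E'
from h import *
np.set_printoptions(precision=4,suppress=True)
s=bot.state();print(s["time_s"],s["ee_pos"],s["orientation"],s["gripper_width"])
for n in("top","side"):
    p=vision.get_image(n);save(p,n+"0.png");print(n,p["R"],p["t"],p["fx"],-p["R"].T@p["t"])
    for t in "tab_28 tab_38 tab_48 tab_58 rack red_end spray_bottle flange_disc".split():
        print(t,[(round(d["score"],2),np.round(d["point"][::-1])) for d in spotter.landmark_of(p,t)][:6],[(round(d["score"],2),np.round(d["box"])) for d in spotter.search_frame(p,t)][:6])
E
```

```text
0.0 [0.2747 0.6704 0.2258] [[-0.9254  0.3791 -0.0004]
 [ 0.3791  0.9254 -0.0015]
 [-0.0002 -0.0015 -1.    ]] 0.09304682955609683
top [[-0.0098 -0.9998 -0.0172]
 [-0.9959  0.0113 -0.0901]
 [ 0.0903  0.0162 -0.9958]] [0.0307 0.6116 1.0943] 579.617525267654 [0.5105 0.006  1.1453]
tab_28 [(0.7, array([273., 254.])), (0.64, array([172., 329.])), (0.62, array([347., 179.])), (0.58, array([226., 319.])), (0.47, array([280., 315.]))] [(0.8, array([227., 319.,  31.,  31.])), (0.77, array([276., 257.,  19.,  20.])), (0.72, array([347., 181.,  16.,  22.])), (0.7, array([282., 315.,  14.,  14.])), (0.6, array([345., 321.,  26.,  24.]))]
tab_38 [(0.7, array([273., 254.])), (0.64, array([172., 329.])), (0.62, array([347., 179.])), (0.58, array([226., 319.])), (0.47, array([280., 315.]))] [(0.8, array([227., 319.,  31.,  31.])), (0.77, array([276., 257.,  19.,  20.])), (0.72, array([347., 181.,  16.,  22.])), (0.7, array([282., 315.,  14.,  14.])), (0.6, array([345., 321.,  26.,  24.]))]
tab_48 [(0.7, array([273., 254.])), (0.64, array([172., 329.])), (0.62, array([347., 179.])), (0.58, array([226.
[... 2393 characters left out ...]
4., 237.])), (0.48, array([258., 237.]))] [(0.88, array([405., 248.,  21.,  25.])), (0.66, array([256., 259.,  22.,  27.])), (0.61, array([259., 231.,  13.,  21.])), (0.57, array([253., 217.,  28.,  24.])), (0.54, array([244., 197.,  12.,  22.])), (0.54, array([314., 226.,  17.,  23.]))]
rack [(0.74, array([355., 295.])), (0.25, array([262., 325.]))] [(0.97, array([368., 300., 122., 120.]))]
red_end [(0.93, array([399., 349.]))] [(0.89, array([398., 346.,  35.,  12.]))]
spray_bottle [(0.93, array([303., 220.]))] [(0.59, array([304., 196.,  21.,  55.]))]
flange_disc [(0.7, array([259., 324.])), (0.54, array([242., 206.])), (0.48, array([396., 346.]))] [(0.67, array([264., 322.,  36.,  25.]))]
```

View pics/top0.png

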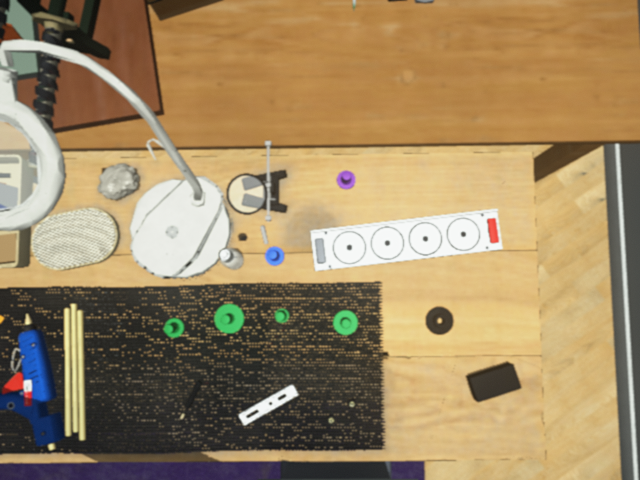

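View pics/side0.png

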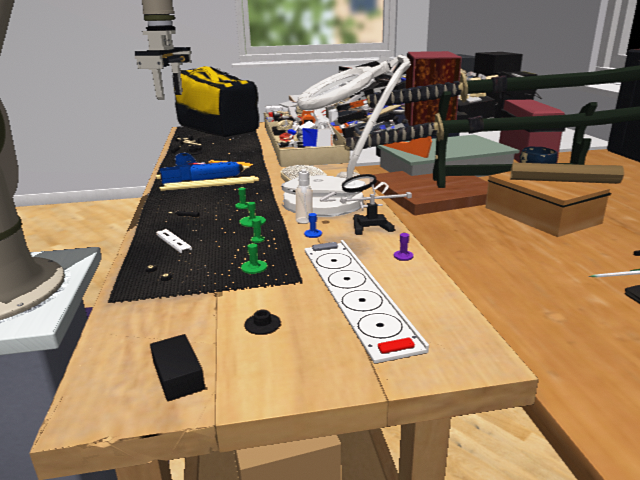

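Top view: the green tabs are at (173,327), (229,318), (281,315) and (345,321). By foot width they look like 38, 58, 28 and 48. The blue tab at (275,256) and the purple one at (346,180) are look-alikes. The red end is at (493,230), on the right. Next I measure these from both views.

```bash
cat > meas.py <<'E'
from h import *
np.set_printoptions(precision=4,suppress=True)
T=vision.get_image("top");S=vision.get_image("side")
def green(p):
    h=cv2.cvtColor(p["frame"],cv2.COLOR_RGB2HSV); return cv2.inRange(h,(50,110,50),(80,255,255))
def dots(p,box):
    r0,r1,c0,c1=box;g=cv2.cvtColor(p["frame"],cv2.COLOR_RGB2GRAY)[r0:r1,c0:c1]
    n,l,st,ce=cv2.connectedComponentsWithStats((g<110).astype(np.uint8))
    return [(st[i,4],st[i,2],st[i,3],ce[i]+[c0,r0]) for i in range(1,n) if st[i,4]>5]
if __name__=="__main__":
    for p in(T,S):
        n,l,st,ce=cv2.connectedComponentsWithStats(green(p))
        for i in range(1,n):
            if st[i,4]>30: print("green",st[i],ce[i], (onplane(p,*ce[i],.009),st[i,2:4].max()*1000*1.13/p["fx"]) if p is T else "")
    for n,p,b in(("T",T,(205,272,305,505)),("S",S,(235,362,300,430))):
        for d in dots(p,b): print(n,d[:3],d[3],onplane(p,*d[3],.008))
    for p in (T,S):
        print([ (d["score"],onplane(p,*d["point"][::-1],.008)) for d in spotter.landmark_of(p,"red_end")])
    save(T,"topg.png",(270,350,150,370),3.6);save(S,"sideg.png",(170,290,210,330),5)
E
python3 meas.py
```

```text
green [214 304  31  30 733] [228.7626 318.3124] (array([0.4652, 0.2077, 0.009 ]), np.float64(60.436405858887646))
green [275 309  15  14 163] [281.4908 315.319 ] (array([0.4701, 0.1047, 0.009 ]), np.float64(29.243422189784347))
green [333 310  25  25 502] [345.01   322.1394] (array([ 0.4558, -0.0188,  0.009 ]), np.float64(48.7390369829739))
green [163 318  22  20 332] [173.6657 327.494 ] (array([0.4485, 0.3155, 0.009 ]), np.float64(42.89035254501703))
green [ 235  188   32   86 1112] [251.5405 234.4397] 
T (np.int32(9), np.int32(3), np.int32(3)) [463. 234.] [ 0.6254 -0.2528  0.008 ]
T (np.int32(8), np.int32(3), np.int32(4)) [425.  238.5] [ 0.6173 -0.1781  0.008 ]
T (np.int32(8), np.int32(3), np.int32(4)) [387.  242.5] [ 0.6103 -0.1034  0.008 ]
T (np.int32(9), np.int32(3), np.int32(3)) [349. 247.] [ 0.6023 -0.0286  0.008 ]
S (np.int32(39), np.int32(16), np.int32(3)) [312.6154 235.8205] [0.583  0.0909 0.008 ]
S (np.int32(291), np.int32(19), np.int32(26)) [403.2887 249.3471] [ 0.7426 -0.0125  0.008 ]
S (np.int32(61), np.int32(25), np.int32(6)) [323.7377 248.082 ] [0.5944 0.027  0.008 ]

[... 1354 characters left out ...]
45 345.442 ] [ 0.6329 -0.3063  0.008 ]
S (np.int32(7), np.int32(4), np.int32(6)) [362.4286 344.5714] [ 0.5891 -0.295   0.008 ]
S (np.int32(7), np.int32(4), np.int32(2)) [369.7143 345.4286] [ 0.5984 -0.299   0.008 ]
S (np.int32(12), np.int32(5), np.int32(7)) [367.1667 352.6667] [ 0.5908 -0.3141  0.008 ]
S (np.int32(6), np.int32(6), np.int32(2)) [406.5    356.8333] [ 0.6393 -0.3336  0.008 ]
S (np.int32(9), np.int32(4), np.int32(4)) [370.3333 358.7778] [ 0.5914 -0.3278  0.008 ]
S (np.int32(7), np.int32(7), np.int32(2)) [393.     359.5714] [ 0.6201 -0.3355  0.008 ]
[(0.55, array([ 0.6298, -0.3128,  0.008 ]))]
[(0.8, array([ 0.6317, -0.3083,  0.008 ])), (0.67, array([ 0.4573, -0.0293,  0.008 ]))]
```

View pics/topg.png

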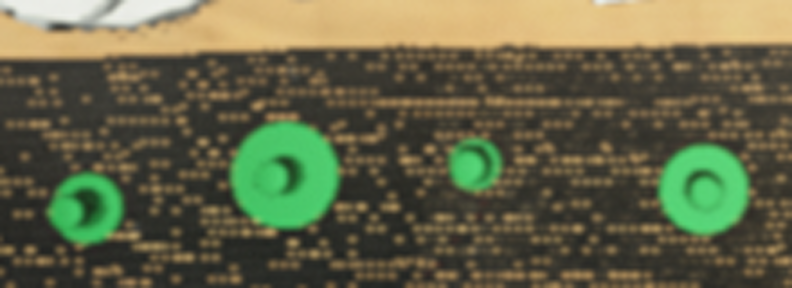

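View pics/sideg.png

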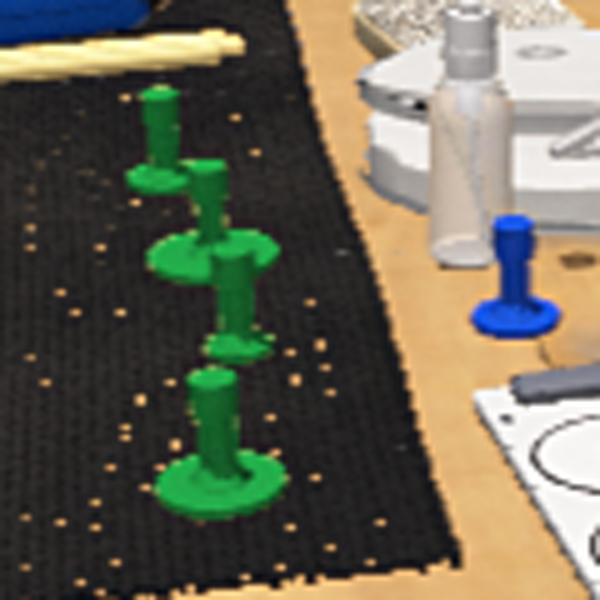

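The crops show four upright green tabs. From left to right in the top view the feet are about 38, 58, 28 and 48 mm wide. Head centres in the crops are (68,211), (273,177), (468,166) and (707,190), and the blue tab stands apart.

```bash
python3 - <<'E'
from h import *
np.set_printoptions(precision=4,suppress=True)
T=vision.get_image("top");S=vision.get_image("side")
a=lambda c,o,s:((c[0]+.5)/s-.5+o[0],(c[1]+.5)/s-.5+o[1])
D={38:((88,208),(68,211),(161,92)),58:((285.5,176),(273,177),(208,165)),28:((475.5,165),(468,166),(234,253)),48:((704.5,190),(707,190),(212,377))}
s=bot.state()
for k,(f,h,sh) in D.items():
    f=a(f,(150,270),3.6);h=a(h,(150,270),3.6);sh=a(sh,(210,170),5)
    P=tri([(T,*h),(S,*sh)])
    print(k,"foot",onplane(T,*f,.008),"head@.05",onplane(T,*h,.05),"tri",P, "tool mm",s["orientation"].T@(P-s["ee_pos"])*1e3)
print(s["orientation"], s["time_s"])
p=T; print([ (n,d["score"],onplane(T,*d["point"][::-1],0)) for n in("spray_bottle","flange_disc") for d in spotter.landmark_of(T,n)])
E
```

```text
38 foot [0.4485 0.3149 0.008 ] head@.05 [0.4494 0.314  0.05  ] tri [0.4499 0.314  0.05  ] tool mm [-297.2858 -263.9526  176.6783]
58 foot [0.4648 0.2075 0.008 ] head@.05 [0.466  0.2067 0.05  ] tri [0.4664 0.2067 0.0495] tool mm [-353.2152 -356.9319  177.1551]
28 foot [0.4698 0.1044 0.008 ] head@.05 [0.4708 0.1046 0.05  ] tri [0.4711 0.1049 0.0473] tool mm [-396.208  -449.4011  179.3715]
48 foot [ 0.4552 -0.0195  0.008 ] head@.05 [ 0.4573 -0.0198  0.05  ] tri [ 0.4567 -0.0198  0.0495] tool mm [-430.0583 -570.2561  177.1565]
[[-0.9254  0.379   0.0001]
 [ 0.379   0.9254 -0.    ]
 [-0.0001  0.     -1.    ]] 2.0
[('spray_bottle', 0.66, array([0.5813, 0.1969, 0.    ])), ('spray_bottle', 0.47, array([0.4509, 0.3199, 0.    ])), ('flange_disc', 0.92, array([ 0.4544, -0.1994,  0.    ]))]
```

>>> {"method": "servo_tool", "body": {
  "moves": [
    {"tx": -100, "ty": -90, "tz": 20, "spin": -8, "hand": 0},
    {"tx": -296, "ty": -263, "tz": 66, "spin": -22.3, "hand": 0},
    {"tx": -296, "ty": -263, "tz": 66, "spin": -22.3, "hand": 0},
    {"tx": -296, "ty": -263, "tz": 66, "spin": -22.3, "hand": 0},
    {"tx": -296, "ty": -263, "tz": 66, "spin": -22.3, "hand": 0},
    {"tx": -296, "ty": -263, "tz": 66, "spin": -22.3, "hand": 0},
    {"tx": -296, "ty": -263, "tz": 66, "spin": -22.3, "hand": 0},
    {"tx": -296, "ty": -263, "tz": 66, "spin": -22.3, "hand": 0},
    {"tx": -296, "ty": -263, "tz": 66, "spin": -22.3, "hand": 0},
    {"tx": -296, "ty": -263, "tz": 66, "spin": -22.3, "hand": 0},
    {"tx": -296, "ty": -263, "tz": 66, "spin": -22.3, "hand": 0},
    {"tx": -296, "ty": -263, "tz": 66, "spin": -22.3, "hand": 0}
  ]
}}

```text
time_s: 3.6
ee_pos: [0.4488, 0.3159, 0.1607]
orientation: [[-1.0, -0.001, 0.0], [-0.001, 1.0, 0.0], [-0.0, 0.0, -1.0]]
wrist_force: [0.1, -0.9, -0.4]
gripper_width: 0.0466
gripper_force: 0.0
```

```bash
python3 - <<'E'
from h import *
S=vision.get_image("side");save(S,"s1.png",(60,260,180,330),3)
print(bot.state()["ee_pos"], [proj(S,(.4488,.3159,z)) for z in(.16,.05)])
E
```

```text
[0.44883238 0.31574495 0.16067074] [(np.float64(237.0334600374831), np.float64(141.9012060193204)), (np.float64(241.07195336706516), np.float64(187.769799055773))]
```

View pics/s1.png

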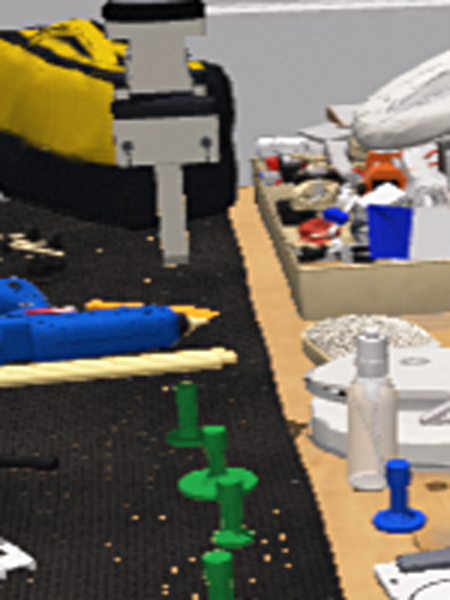

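The gripper hangs straight above the 38 mm tab, whose head is at crop pixel (187,388). I descend, grip and lift.

>>> {"method": "servo_tool", "body": {
  "moves": [
    {"ty": -1.5, "tz": 50, "hand": 0},
    {"ty": -1.5, "tz": 95, "hand": 0},
    {"ty": -1.5, "tz": 120, "hand": 0},
    {"ty": -1.5, "tz": 130, "hand": 0},
    {"ty": -1.5, "tz": 130, "hand": 0},
    {"ty": -1.5, "tz": 130, "hand": -1},
    {"ty": -1.5, "tz": 130, "hand": -1},
    {"ty": -1.5, "tz": 130, "hand": -1},
    {"ty": -1.5, "tz": 130, "hand": -1},
    {"ty": -1.5, "tz": 130, "hand": -1},
    {"ty": -1.5, "tz": 110, "hand": -1},
    {"ty": -1.5, "tz": 60, "hand": -1},
    {"ty": -1.5, "tz": 20, "hand": -1},
    {"ty": -1.5, "tz": 0, "hand": -1},
    {"ty": -1.5, "tz": 0, "hand": -1}
  ]
}}

```text
invalid input
```

>>> {"method": "servo_tool", "body": {
  "moves": [
    {"tx": 0, "ty": -1.5, "tz": 50, "spin": 0, "hand": 0},
    {"tx": 0, "ty": -1.5, "tz": 95, "spin": 0, "hand": 0},
    {"tx": 0, "ty": -1.5, "tz": 120, "spin": 0, "hand": 0},
    {"tx": 0, "ty": -1.5, "tz": 130, "spin": 0, "hand": 0},
    {"tx": 0, "ty": -1.5, "tz": 130, "spin": 0, "hand": 0},
    {"tx": 0, "ty": -1.5, "tz": 130, "spin": 0, "hand": -1},
    {"tx": 0, "ty": -1.5, "tz": 130, "spin": 0, "hand": -1},
    {"tx": 0, "ty": -1.5, "tz": 130, "spin": 0, "hand": -1},
    {"tx": 0, "ty": -1.5, "tz": 130, "spin": 0, "hand": -1},
    {"tx": 0, "ty": -1.5, "tz": 130, "spin": 0, "hand": -1},
    {"tx": 0, "ty": -1.5, "tz": 110, "spin": 0, "hand": -1},
    {"tx": 0, "ty": -1.5, "tz": 60, "spin": 0, "hand": -1},
    {"tx": 0, "ty": -1.5, "tz": 20, "spin": 0, "hand": -1},
    {"tx": 0, "ty": -1.5, "tz": 0, "spin": 0, "hand": -1},
    {"tx": 0, "ty": -1.5, "tz": 0, "spin": 0, "hand": -1}
  ]
}}

```text
time_s: 5.52
ee_pos: [0.4496, 0.3141, 0.1619]
orientation: [[-1.0, -0.0, 0.002], [-0.0, 1.0, 0.002], [-0.002, 0.002, -1.0]]
wrist_force: [-0.0, 0.0, -0.8]
gripper_width: 0.0172
gripper_force: 30.0
```

>>> {"method": "servo_tool", "body": {
  "moves": [
    {"tx": 0, "ty": -40, "tz": 0, "spin": 0, "hand": -1},
    {"tx": -168, "ty": -492, "tz": 0, "spin": 0, "hand": -1},
    {"tx": -168, "ty": -492, "tz": 0, "spin": 0, "hand": -1},
    {"tx": -168, "ty": -492, "tz": 0, "spin": 0, "hand": -1},
    {"tx": -168, "ty": -492, "tz": 0, "spin": 0, "hand": -1},
    {"tx": -168, "ty": -492, "tz": 0, "spin": 0, "hand": -1},
    {"tx": -168, "ty": -492, "tz": 0, "spin": 0, "hand": -1},
    {"tx": -168, "ty": -492, "tz": 0, "spin": 0, "hand": -1},
    {"tx": -168, "ty": -492, "tz": 0, "spin": 0, "hand": -1},
    {"tx": -168, "ty": -492, "tz": 0, "spin": 0, "hand": -1},
    {"tx": -168, "ty": -492, "tz": 50, "spin": 0, "hand": -1},
    {"tx": -168, "ty": -492, "tz": 95, "spin": 0, "hand": -1},
    {"tx": -168, "ty": -492, "tz": 95, "spin": 0, "hand": -1},
    {"tx": -168, "ty": -492, "tz": 95, "spin": 0, "hand": -1}
  ]
}}

```text
time_s: 7.28
ee_pos: [0.6176, -0.1773, 0.0663]
orientation: [[-1.0, -0.001, 0.0], [-0.001, 1.0, 0.0], [-0.0, 0.0, -1.0]]
wrist_force: [0.6, -0.7, 0.8]
gripper_width: 0.017
gripper_force: 30.0
```

```bash
python3 - <<'E'
from h import *
S=vision.get_image("side");save(S,"s2.png",(190,340,290,450),4)
e=bot.state()["ee_pos"];print(e, bot.state()["gripper_width"],proj(S,e+[0,0,-.030]),proj(S,(.6177,-.1778,.008)))
E
```

```text
[ 0.61807628 -0.17762889  0.06701614] 0.017072703144927683 (np.float64(361.8861517693542), np.float64(283.50709494220683)) (np.float64(361.4775896684531), np.float64(299.60025110141333))
```

View pics/s2.png

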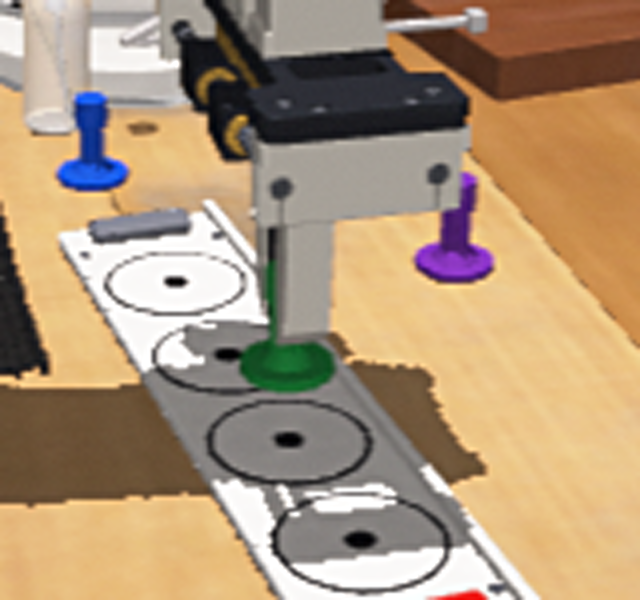

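The foot is centred over the mark's column: foot at crop (287,364), mark dot at (288,440). I set it down, release, and travel to the 58 mm tab.

>>> {"method": "servo_tool", "body": {
  "moves": [
    {"tx": 0, "ty": 0, "tz": 20, "spin": 0, "hand": -1},
    {"tx": 0, "ty": 0, "tz": 30, "spin": 0, "hand": -1},
    {"tx": 0, "ty": 0, "tz": 32, "spin": 0, "hand": -1},
    {"tx": 0, "ty": 0, "tz": 32, "spin": 0, "hand": -1},
    {"tx": 0, "ty": 0, "tz": 32, "spin": 0, "hand": 0},
    {"tx": 0, "ty": 0, "tz": 32, "spin": 0, "hand": 0},
    {"tx": 0, "ty": 0, "tz": 32, "spin": 0, "hand": 0},
    {"tx": 0, "ty": 0, "tz": 20, "spin": 0, "hand": 0},
    {"tx": 0, "ty": 0, "tz": -30, "spin": 0, "hand": 0},
    {"tx": 0, "ty": 0, "tz": -80, "spin": 0, "hand": 0},
    {"tx": 20, "ty": 50, "tz": -95, "spin": 0, "hand": 0},
    {"tx": 152, "ty": 385, "tz": -95, "spin": 0, "hand": 0},
    {"tx": 152, "ty": 385, "tz": -95, "spin": 0, "hand": 0},
    {"tx": 152, "ty": 385, "tz": -95, "spin": 0, "hand": 0},
    {"tx": 152, "ty": 385, "tz": -95, "spin": 0, "hand": 0},
    {"tx": 152, "ty": 385, "tz": -95, "spin": 0, "hand": 0},
    {"tx": 152, "ty": 385, "tz": -95, "spin": 0, "hand": 0},
    {"tx": 152, "ty": 385, "tz": -95, "spin": 0, "hand": 0},
    {"tx": 152, "ty": 385, "tz": -95, "spin": 0, "hand": 0},
    {"tx": 152, "ty": 385, "tz": -95, "spin": 0, "hand": 0}
  ]
}}

```text
time_s: 9.82
ee_pos: [0.4657, 0.2053, 0.1609]
orientation: [[-1.0, 0.002, 0.0], [0.002, 1.0, -0.0], [-0.0, -0.0, -1.0]]
wrist_force: [0.2, -1.0, -0.2]
gripper_width: 0.0464
gripper_force: 0.0
```

```bash
python3 - <<'E'
from h import *
T=vision.get_image("top");S=vision.get_image("side");save(S,"s3.png",(190,340,290,450),4);save(T,"t3.png",(200,280,300,510),3.6)
print(bot.state()["ee_pos"])
E
```

```text
[0.46569308 0.20547576 0.16074014]
```

View pics/t3.png

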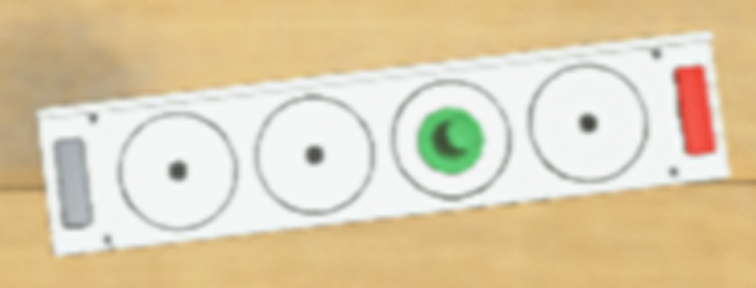

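The 38 mm tab stands centred on the second mark from red, at crop (451,140). Next I grip the 58 mm tab, lift it and carry it over the grey-end mark.

>>> {"method": "servo_tool", "body": {
  "moves": [
    {"tx": 0, "ty": 1.5, "tz": 50, "spin": 0, "hand": 0},
    {"tx": 0, "ty": 1.5, "tz": 95, "spin": 0, "hand": 0},
    {"tx": 0, "ty": 1.5, "tz": 120, "spin": 0, "hand": 0},
    {"tx": 0, "ty": 1.5, "tz": 130, "spin": 0, "hand": 0},
    {"tx": 0, "ty": 1.5, "tz": 130, "spin": 0, "hand": 0},
    {"tx": 0, "ty": 1.5, "tz": 130, "spin": 0, "hand": -1},
    {"tx": 0, "ty": 1.5, "tz": 130, "spin": 0, "hand": -1},
    {"tx": 0, "ty": 1.5, "tz": 130, "spin": 0, "hand": -1},
    {"tx": 0, "ty": 1.5, "tz": 130, "spin": 0, "hand": -1},
    {"tx": 0, "ty": 1.5, "tz": 110, "spin": 0, "hand": -1},
    {"tx": 0, "ty": 1.5, "tz": 60, "spin": 0, "hand": -1},
    {"tx": 0, "ty": 1.5, "tz": 10, "spin": 0, "hand": -1},
    {"tx": 0, "ty": 1.5, "tz": 0, "spin": 0, "hand": -1},
    {"tx": -20, "ty": -40, "tz": 0, "spin": 0, "hand": -1},
    {"tx": -137, "ty": -234, "tz": 0, "spin": 0, "hand": -1},
    {"tx": -137, "ty": -234, "tz": 0, "spin": 0, "hand": -1},
    {"tx": -137, "ty": -234, "tz": 0, "spin": 0, "hand": -1},
    {"tx": -137, "ty": -234, "tz": 0, "spin": 0, "hand": -1},
    {"tx": -137, "ty": -234, "tz": 0, "spin": 0, "hand": -1},
    {"tx": -137, "ty": -234, "tz": 0, "spin": 0, "hand": -1}
  ]
}}

```text
time_s: 12.42
ee_pos: [0.6014, -0.0264, 0.1597]
orientation: [[-1.0, -0.001, -0.002], [-0.001, 1.0, 0.0], [0.002, 0.0, -1.0]]
wrist_force: [-0.3, 0.6, -1.0]
gripper_width: 0.0174
gripper_force: 30.0
```

>>> {"method": "servo_tool", "body": {
  "moves": [
    {"tx": 0, "ty": 0, "tz": 50, "spin": 0, "hand": -1},
    {"tx": 0, "ty": 0, "tz": 95, "spin": 0, "hand": -1},
    {"tx": 0, "ty": 0, "tz": 95, "spin": 0, "hand": -1},
    {"tx": 0, "ty": 0, "tz": 95, "spin": 0, "hand": -1}
  ]
}}

```text
time_s: 12.92
ee_pos: [0.6025, -0.026, 0.0668]
orientation: [[-1.0, -0.002, 0.001], [-0.002, 1.0, 0.0], [-0.001, 0.0, -1.0]]
wrist_force: [0.1, -0.5, -0.0]
gripper_width: 0.0169
gripper_force: 30.0
```

```bash
python3 - <<'E'
from h import *
S=vision.get_image("side")
e=bot.state()["ee_pos"];print(e,proj(S,e+[0,0,-.027]),proj(S,e+[0,0,-.022]))
h=cv2.cvtColor(S["frame"],cv2.COLOR_RGB2HSV);m=cv2.inRange(h,(50,110,40),(80,255,255))[200:330,290:450]
r=np.where(m.any(1))[0]
for y in r[-16:]: c=np.where(m[y])[0]; print(y+200,c.min()+290,c.max()+290)
E
```

```text
[ 0.60297725 -0.02631484  0.06732521] (np.float64(333.3074795935905), np.float64(243.60002809661438)) (np.float64(333.27662525040495), np.float64(241.1053880371087))
289 358 364
290 358 365
291 358 364
292 357 365
293 354 368
294 352 369
295 351 370
296 351 371
297 350 371
298 350 372
299 350 372
300 350 372
301 351 371
302 352 370
303 354 369
304 356 366
```

>>> {"method": "servo_tool", "body": {
  "moves": [
    {"tx": 0, "ty": -2.2, "tz": 20, "spin": 0, "hand": -1},
    {"tx": 0, "ty": -2.2, "tz": 30, "spin": 0, "hand": -1},
    {"tx": 0, "ty": -2.2, "tz": 32, "spin": 0, "hand": -1},
    {"tx": 0, "ty": -2.2, "tz": 32, "spin": 0, "hand": -1},
    {"tx": 0, "ty": -2.2, "tz": 32, "spin": 0, "hand": 0},
    {"tx": 0, "ty": -2.2, "tz": 32, "spin": 0, "hand": 0},
    {"tx": 0, "ty": -2.2, "tz": 32, "spin": 0, "hand": 0},
    {"tx": 0, "ty": -2.2, "tz": 20, "spin": 0, "hand": 0},
    {"tx": 0, "ty": -2.2, "tz": -30, "spin": 0, "hand": 0},
    {"tx": 0, "ty": -2.2, "tz": -80, "spin": 0, "hand": 0},
    {"tx": 30, "ty": 20, "tz": -94, "spin": 0, "hand": 0},
    {"tx": 132, "ty": 131, "tz": -94, "spin": 0, "hand": 0},
    {"tx": 132, "ty": 131, "tz": -94, "spin": 0, "hand": 0},
    {"tx": 132, "ty": 131, "tz": -94, "spin": 0, "hand": 0},
    {"tx": 132, "ty": 131, "tz": -94, "spin": 0, "hand": 0},
    {"tx": 132, "ty": 131, "tz": -94, "spin": 0, "hand": 0},
    {"tx": 132, "ty": 131, "tz": -94, "spin": 0, "hand": 0}
  ]
}}

```text
time_s: 15.1
ee_pos: [0.471, 0.1029, 0.1597]
orientation: [[-1.0, 0.001, 0.001], [0.001, 1.0, -0.0], [-0.001, -0.0, -1.0]]
wrist_force: [-0.3, 0.6, -1.2]
gripper_width: 0.0468
gripper_force: 0.0
```

```bash
python3 - <<'E'
from h import *
T=vision.get_image("top");save(T,"t4.png",(200,340,260,510),3)
print(bot.state()["ee_pos"])
E
```

```text
[0.47088851 0.1029012  0.15963586]
```

View pics/t4.png

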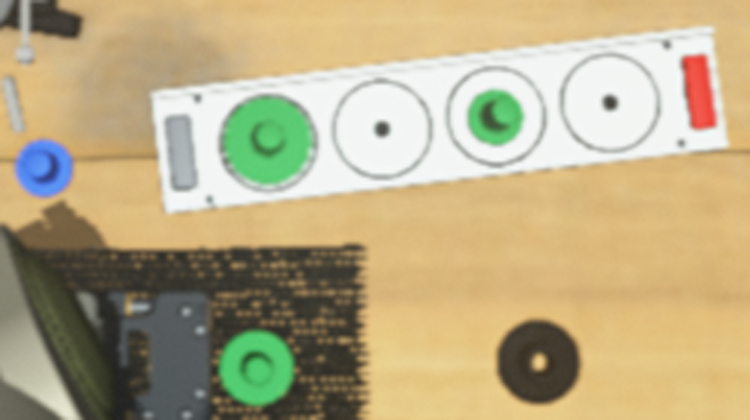

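The 58 mm tab is centred in the grey-end ring at crop (268,140). Next is the 28 mm tab, to the red-end mark.

>>> {"method": "servo_tool", "body": {
  "moves": [
    {"tx": 0, "ty": 1.8, "tz": 50, "spin": 0, "hand": 0},
    {"tx": 0, "ty": 1.8, "tz": 95, "spin": 0, "hand": 0},
    {"tx": 0, "ty": 1.8, "tz": 120, "spin": 0, "hand": 0},
    {"tx": 0, "ty": 1.8, "tz": 129, "spin": 0, "hand": 0},
    {"tx": 0, "ty": 1.8, "tz": 129, "spin": 0, "hand": 0},
    {"tx": 0, "ty": 1.8, "tz": 129, "spin": 0, "hand": -1},
    {"tx": 0, "ty": 1.8, "tz": 129, "spin": 0, "hand": -1},
    {"tx": 0, "ty": 1.8, "tz": 129, "spin": 0, "hand": -1},
    {"tx": 0, "ty": 1.8, "tz": 129, "spin": 0, "hand": -1},
    {"tx": 0, "ty": 1.8, "tz": 110, "spin": 0, "hand": -1},
    {"tx": 0, "ty": 1.8, "tz": 60, "spin": 0, "hand": -1},
    {"tx": 0, "ty": 1.8, "tz": 10, "spin": 0, "hand": -1},
    {"tx": 0, "ty": 1.8, "tz": 0, "spin": 0, "hand": -1}
  ]
}}

```text
time_s: 16.77
ee_pos: [0.4713, 0.1059, 0.1625]
orientation: [[-1.0, 0.0, 0.005], [0.0, 1.0, 0.001], [-0.005, 0.001, -1.0]]
wrist_force: [-0.5, 0.6, -0.9]
gripper_width: 0.017
gripper_force: 30.0
```

>>> {"method": "servo_tool", "body": {
  "moves": [
    {"tx": -15, "ty": -40, "tz": 0, "spin": 0, "hand": -1},
    {"tx": -154.5, "ty": -357.4, "tz": 0, "spin": 0, "hand": -1},
    {"tx": -154.5, "ty": -357.4, "tz": 0, "spin": 0, "hand": -1},
    {"tx": -154.5, "ty": -357.4, "tz": 0, "spin": 0, "hand": -1},
    {"tx": -154.5, "ty": -357.4, "tz": 0, "spin": 0, "hand": -1},
    {"tx": -154.5, "ty": -357.4, "tz": 0, "spin": 0, "hand": -1},
    {"tx": -154.5, "ty": -357.4, "tz": 0, "spin": 0, "hand": -1},
    {"tx": -154.5, "ty": -357.4, "tz": 0, "spin": 0, "hand": -1},
    {"tx": -154.5, "ty": -357.4, "tz": 0, "spin": 0, "hand": -1},
    {"tx": -154.5, "ty": -357.4, "tz": 50, "spin": 0, "hand": -1},
    {"tx": -154.5, "ty": -357.4, "tz": 94, "spin": 0, "hand": -1},
    {"tx": -154.5, "ty": -357.4, "tz": 94, "spin": 0, "hand": -1},
    {"tx": -154.5, "ty": -357.4, "tz": 94, "spin": 0, "hand": -1}
  ]
}}

```text
time_s: 18.4
ee_pos: [0.6255, -0.2508, 0.067]
orientation: [[-1.0, -0.002, 0.001], [-0.002, 1.0, -0.0], [-0.001, -0.0, -1.0]]
wrist_force: [1.2, 0.7, 1.4]
gripper_width: 0.0172
gripper_force: 30.0
```

```bash
python3 - <<'E'
from h import *
S=vision.get_image("side")
e=bot.state()["ee_pos"];print(e,proj(S,e+[0,0,-.027]),proj(S,e+[0,0,-.022]))
h=cv2.cvtColor(S["frame"],cv2.COLOR_RGB2HSV);m=cv2.inRange(h,(50,110,40),(80,255,255))[200:340,370:450]
r=np.where(m.any(1))[0]
for y in r[-10:]: c=np.where(m[y])[0]; print(y+200,c.min()+370,c.max()+370)
E
```

```text
[ 0.62588579 -0.25124953  0.06755941] (np.float64(379.8996669572583), np.float64(304.9888646461449)) (np.float64(379.98847196032807), np.float64(301.9872044786473))
300 370 386
301 370 388
302 370 388
303 370 388
304 371 388
305 371 388
306 372 388
307 372 388
308 374 387
309 376 384
```

>>> {"method": "servo_tool", "body": {
  "moves": [
    {"tx": 0, "ty": -1.5, "tz": 20, "spin": 0, "hand": -1},
    {"tx": 0, "ty": -1.5, "tz": 30, "spin": 0, "hand": -1},
    {"tx": 0, "ty": -1.5, "tz": 32, "spin": 0, "hand": -1},
    {"tx": 0, "ty": -1.5, "tz": 32, "spin": 0, "hand": -1},
    {"tx": 0, "ty": -1.5, "tz": 32, "spin": 0, "hand": 0},
    {"tx": 0, "ty": -1.5, "tz": 32, "spin": 0, "hand": 0},
    {"tx": 0, "ty": -1.5, "tz": 32, "spin": 0, "hand": 0},
    {"tx": 0, "ty": -1.5, "tz": 20, "spin": 0, "hand": 0},
    {"tx": 0, "ty": -1.5, "tz": -30, "spin": 0, "hand": 0},
    {"tx": 0, "ty": -1.5, "tz": -80, "spin": 0, "hand": 0},
    {"tx": 30, "ty": 40, "tz": -94, "spin": 0, "hand": 0},
    {"tx": 169, "ty": 231.5, "tz": -94, "spin": 0, "hand": 0},
    {"tx": 169, "ty": 231.5, "tz": -94, "spin": 0, "hand": 0},
    {"tx": 169, "ty": 231.5, "tz": -94, "spin": 0, "hand": 0},
    {"tx": 169, "ty": 231.5, "tz": -94, "spin": 0, "hand": 0},
    {"tx": 169, "ty": 231.5, "tz": -94, "spin": 0, "hand": 0},
    {"tx": 169, "ty": 231.5, "tz": -94, "spin": 0, "hand": 0},
    {"tx": 169, "ty": 231.5, "tz": -94, "spin": 0, "hand": 0},
    {"tx": 169, "ty": 231.5, "tz": -94, "spin": 0, "hand": 0}
  ]
}}

```text
time_s: 20.82
ee_pos: [0.4562, -0.0212, 0.1596]
orientation: [[-1.0, 0.001, 0.0], [0.001, 1.0, -0.0], [-0.0, -0.0, -1.0]]
wrist_force: [0.4, -0.3, -0.6]
gripper_width: 0.0468
gripper_force: 0.0
```

```bash
python3 - <<'E'
from h import *
T=vision.get_image("top");save(T,"t5.png",(200,340,260,510),3)
print(bot.state()["ee_pos"])
E
```

```text
[ 0.45600983 -0.02103516  0.15949497]
```

View pics/t5.png

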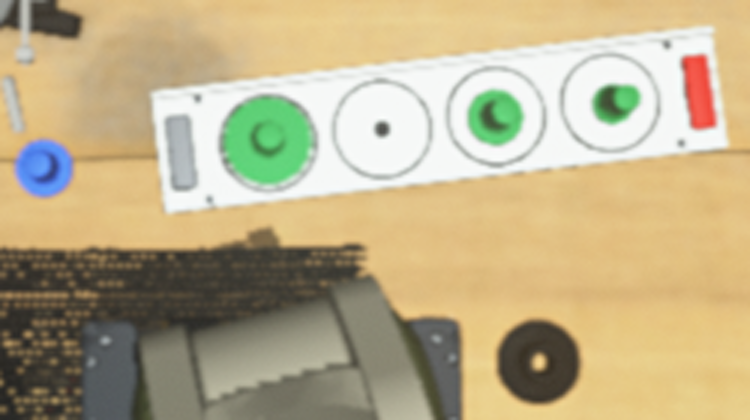

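The 28 mm tab stands on the red-end mark at crop (613,103), about 1–2 mm off the dot. Next is the 48 mm tab.

>>> {"method": "servo_tool", "body": {
  "moves": [
    {"tx": -0.5, "ty": 1.3, "tz": 50, "spin": 0, "hand": 0},
    {"tx": -0.5, "ty": 1.3, "tz": 95, "spin": 0, "hand": 0},
    {"tx": -0.5, "ty": 1.3, "tz": 120, "spin": 0, "hand": 0},
    {"tx": -0.5, "ty": 1.3, "tz": 129, "spin": 0, "hand": 0},
    {"tx": -0.5, "ty": 1.3, "tz": 129, "spin": 0, "hand": 0},
    {"tx": -0.5, "ty": 1.3, "tz": 129, "spin": 0, "hand": -1},
    {"tx": -0.5, "ty": 1.3, "tz": 129, "spin": 0, "hand": -1},
    {"tx": -0.5, "ty": 1.3, "tz": 129, "spin": 0, "hand": -1},
    {"tx": -0.5, "ty": 1.3, "tz": 129, "spin": 0, "hand": -1},
    {"tx": -0.5, "ty": 1.3, "tz": 110, "spin": 0, "hand": -1},
    {"tx": -0.5, "ty": 1.3, "tz": 60, "spin": 0, "hand": -1},
    {"tx": -0.5, "ty": 1.3, "tz": 10, "spin": 0, "hand": -1},
    {"tx": -10, "ty": 0, "tz": 0, "spin": 0, "hand": -1},
    {"tx": -154, "ty": -82, "tz": 0, "spin": 0, "hand": -1},
    {"tx": -154, "ty": -82, "tz": 0, "spin": 0, "hand": -1},
    {"tx": -154, "ty": -82, "tz": 0, "spin": 0, "hand": -1},
    {"tx": -154, "ty": -82, "tz": 0, "spin": 0, "hand": -1},
    {"tx": -154, "ty": -82, "tz": 50, "spin": 0, "hand": -1},
    {"tx": -154, "ty": -82, "tz": 88, "spin": 0, "hand": -1},
    {"tx": -154, "ty": -82, "tz": 88, "spin": 0, "hand": -1}
  ]
}}

```text
time_s: 23.38
ee_pos: [0.6069, -0.1012, 0.0694]
orientation: [[-1.0, -0.001, -0.006], [-0.001, 1.0, 0.001], [0.006, 0.001, -1.0]]
wrist_force: [0.0, 0.2, -0.1]
gripper_width: 0.0168
gripper_force: 30.0
```

```bash
python3 - <<'E'
from h import *
S=vision.get_image("side");s=bot.state()
e=s["ee_pos"];print(e,s["gripper_width"],proj(S,e+[0,0,-.022]))
h=cv2.cvtColor(S["frame"],cv2.COLOR_RGB2HSV);m=cv2.inRange(h,(50,110,40),(80,255,255))[245:275,320:370]
for y in range(0,30,2):
    c=np.where(m[y])[0]
    if len(c): print(y+245,c.min()+320,c.max()+320)
E
```

```text
[ 0.60835917 -0.10143662  0.07125426] 0.017413647354450713 (np.float64(345.18132906153346), np.float64(256.41348071438165))
245 330 340
247 330 340
249 331 336
251 331 336
253 326 340
255 322 355
257 320 357
259 320 357
261 320 357
263 321 355
265 324 351
273 358 365
```

>>> {"method": "servo_tool", "body": {
  "moves": [
    {"tx": 0, "ty": -1, "tz": 10, "spin": 0, "hand": -1},
    {"tx": 0, "ty": -1, "tz": 10, "spin": 0, "hand": -1},
    {"tx": 0, "ty": -1, "tz": 10, "spin": 0, "hand": -1}
  ]
}}

```text
time_s: 23.8
ee_pos: [0.6101, -0.1033, 0.0625]
orientation: [[-1.0, -0.0, 0.001], [-0.0, 1.0, -0.0], [-0.001, -0.0, -1.0]]
wrist_force: [-0.1, -0.4, 0.2]
gripper_width: 0.0174
gripper_force: 30.0
```

>>> {"method": "servo_tool", "body": {
  "moves": [
    {"tx": 0, "ty": 0.4, "tz": 18, "spin": 0, "hand": -1},
    {"tx": 0, "ty": 0.4, "tz": 26, "spin": 0, "hand": -1},
    {"tx": 0, "ty": 0.4, "tz": 27.5, "spin": 0, "hand": -1},
    {"tx": 0, "ty": 0.4, "tz": 27.5, "spin": 0, "hand": -1},
    {"tx": 0, "ty": 0.4, "tz": 27.5, "spin": 0, "hand": 0},
    {"tx": 0, "ty": 0.4, "tz": 27.5, "spin": 0, "hand": 0},
    {"tx": 0, "ty": 0.4, "tz": 27.5, "spin": 0, "hand": 0},
    {"tx": 0, "ty": 0, "tz": 15, "spin": 0, "hand": 0},
    {"tx": 0, "ty": 0, "tz": -35, "spin": 0, "hand": 0},
    {"tx": 0, "ty": 0, "tz": -85, "spin": 0, "hand": 0},
    {"tx": 30, "ty": 0, "tz": -100, "spin": 0, "hand": 0},
    {"tx": 140, "ty": 80, "tz": -100, "spin": 0, "hand": 0},
    {"tx": 140, "ty": 80, "tz": -100, "spin": 0, "hand": 0},
    {"tx": 140, "ty": 80, "tz": -100, "spin": 0, "hand": 0},
    {"tx": 140, "ty": 80, "tz": -100, "spin": 0, "hand": 0}
  ]
}}

```text
time_s: 25.68
ee_pos: [0.4702, -0.0231, 0.1625]
orientation: [[-1.0, -0.002, 0.002], [-0.002, 1.0, -0.0], [-0.002, -0.0, -1.0]]
wrist_force: [0.3, 0.0, -0.2]
gripper_width: 0.0465
gripper_force: 0.0
```

```bash
python3 - <<'E'
from h import *
T=vision.get_image("top");save(T,"t6.png",(205,275,300,510),3.8)
S=vision.get_image("side");save(S,"s6.png",(190,370,290,450),3.3)
E
```

```text
(no output)
```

View pics/t6.png

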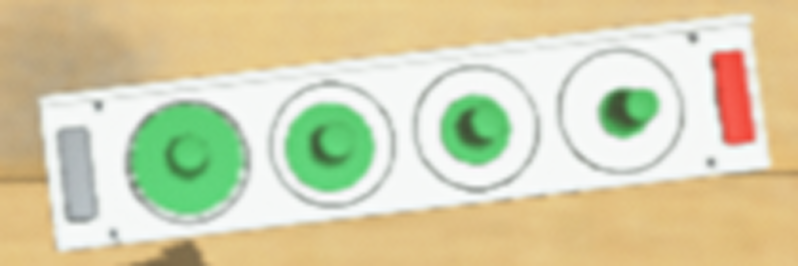

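View pics/s6.png

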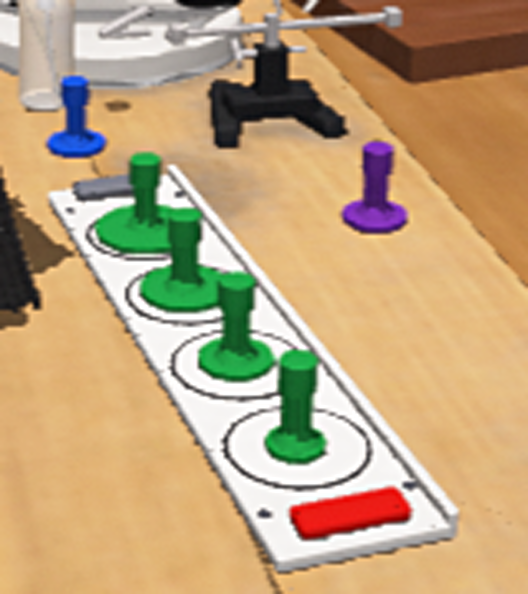

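All four tabs stand upright and centred in their rings, in order 58, 48, 38, 28 from grey to red (crop columns 187, 330, 476 and 625). The blue and purple tabs are untouched, and I'm handing in.

```bash
python3 -c "
from workcell import bot
print(bot.job_done())"
```

```text
the job is handed in; nothing more can be done
None
```

The four green tabs are upright on the rack marks, 28, 38, 48 and 58 mm from the red end to the grey end, each centred to within about 1 mm by camera, and the job was handed in at about 26 s of the allowed 99 s.

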